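Refit the battery cover of a bench logger

ROBOT

A 6-joint arm with a two-finger parallel gripper is mounted at the origin on a cart in front of the work surface, level with it; the furniture and walls round the work are solid. World frame = base frame: x ahead of the robot, y to its left, z up, the work surface at z = 0. Lengths are in m, angles in rad, forces in N, time in s.
With the tool pointing down it reaches from about 0.25 to 0.725 m from the base axis. Payload 9.7 kg.
Tool frame: the origin (TCP) lies on the front face of the gripper's body, between the roots of the fingers; the fingertips stand 73 mm ahead of it and the grasp point (between the pads) lies 54 mm ahead of it; z points along the fingers, y is the line along which they close (so a half turn about z gives the same grasp; the last joint's range is limited). The gripper opens to 85 mm and grips with 20 to 120 N. Pads are 22 mm wide; open, the fingers measure 114 mm over their backs; the gripper's body (76 mm by 85 mm) begins 54 mm behind the grasp point. The pads swing forward as they close: fully open they stand 13 mm farther back than shut.
Start: joints at [1.236, 0.087, 0.176, 1.66, 0, 1.571], TCP at [0.181, 0.519, 0.304] pointing down, gripper open.
Joint ranges: [-3.13, 3.13], [-0.85, 1.81], [-1.15, 1.24], [-2.2, 2.28], [-1.44, 1.52], [-3.14, 3.14]. Speed limits (rad/s): [2.22, 2.22, 2.57, 3.14, 3.14, 3.14].

INTERFACE

Orientations are given as [roll, pitch, yaw] about the fixed x, y, z axes, in that order (R = Rz(yaw) Ry(pitch) Rx(roll)).
In Python, from rig import bot gives the robot as it stands.
- The arm moves only by the shell command python3 -m jog 'ROWS' [FORCE]. ROWS is a JSON object whose one key "plan" holds a list of rows, each an object of numbers: "tx", "ty", "tz": the shift along the tool's x, y, z in units of 30 mm (1.0 is 30 mm); "rx", "ry", "rz": the turn, a rotation vector about the tool's x, y, z in units of 8 degrees (1.0 is 8 degrees); "claw": the opening, from 0 (shut) to 1 (fully open). In form: {"plan": [{"tx": .., "ty": .., "tz": .., "rx": .., "ry": .., "rz": .., "claw": ..}, ...]}. A call has 1 to 12 rows; each row shifts and turns the commanded pose from where the row before left it, along the tool's axes as they then stand; what a row does not reach is not made up. A row lasts 1/10 s, in which the tool goes at most 50 mm and 8.59 degrees, less where a joint would pass 70% of its speed; a pose out of reach is approached as far as the arm can. A call is refused whole if a number of a shift passes 1 or a number of a turn 1, either way. A call with a gripper value outside its range is refused whole. The fingers move at their own pace and stop on an object; FORCE is the grip in N (left out, the last holds). Time passes only in rows, so rows that do not move let the fingers close. It gives the time, the measured TCP pose, the force, the opening and the grip force at its end, in the units of the state.
- bot.sense(): the state, without advancing time (a new reading comes with each control period).
- bot.camera(name): name is "scene" or "top" or "wrist"; returns a dict with "img" (420x560x3 uint8, red, green, blue), "depth" (420x560 float32, m along the optical axis (not along the pixel's ray), 0 where there is no reading), "vertical_fov" (degrees; the focal length in pixels is half the picture's height over the tangent of half this angle, whatever the lens; pixels are square), "cx", "cy" (the principal point, pixels), "k1" (the pictures are not rectified: a ray, as slopes to the right and down, at radius r is drawn at 1 + k1 r^2 times it, then the intrinsics apply), "R" (3x3) and "t" (3): a world point X has camera coordinates R X + t. Camera axes: x right, y down, z forward; pixel columns grow to the right and rows downward; lengths in m; the calibration is good to about 2 mm. A picture is of the moment at which its call begins.
- bot.hand_in(): hands the job in; it is judged then, once.
The state is a dict: "t": time; "joint_pos": joint angles; "qd": joint speeds; "tau": joint torques, N m; "tcp_pos": TCP position; "tool_rot": TCP orientation; "force": force on the tool from outside, world axes, zero at the start; "wrist_torque": the same for the moment, N m; "opening": finger opening in m; "gripper_force": force on a finger pad.
Only numpy, scipy, OpenCV 4.12 (cv2) and the standard library are available. Lean on these libraries where they do the work, as an engineer would, in place of code of your own. Each camera call takes 0.05 s, during which the arm holds its last target. There are 200 camera calls.

TASK

The battery bay of the grey bench logger is open and its grey cover lies on the desk. Put the cover back: hold it at a slant, hook its two tabs in under the bar at the low end of the logger so that the slot between them straddles the pin, swing it down in front of the raised display head, and press its free edge until the sprung catch has snapped over it and the cover lies flat and flush. Let go of it, and do not disturb the timer, the screwdriver or the specimen puck.

Things in the scene. Friction and masses are not known exactly. Their poses are not given: they have to be found in the camera images.
- logger: Grey instrument fixed on the desk, 212 x 116 mm; origin at desk height, x from its low (bar) end to its raised display head, z up. Logger frame, mm: open bay x -60 to 62, side walls' inner faces y +-44, tops z 42; seat ledges at both sides, top z 36, x -50 to 62. Seated cover: origin x 0, y 0, z 36, axes parallel to the logger's, play +-2 in x, +-2.5 in y. Leave the cells in the bay.
- bar_edge (a point): Middle of the lower edge of the bar across the low end, logger x -60, y 0, z 43.5 mm. The bar reaches from there to x -87, top z 51, over the full width. Under it is a pocket: floor z 20, end wall at x -74.
- pin (a point): Foot of the upright steel pin in the pocket under the bar, logger x -68, y 0, z 20 mm; 8 mm in diameter, it reaches up to the bar. The cover's slot must straddle it.
- head_face (a point): Middle of the lower end of the display head's face over the bay, logger x 62, y 0, z 36 mm. The head is 63 mm deep, full width, top z 98. Because of it the cover gets its tabs under the bar only at a slant of about 25 to 45 degrees, tab end down.
- cover: Loose grey cover, 140 g (+-30 percent), lying flat, rib up. Origin: centre of the underside of its 120 x 80 x 6 mm plate; x along it, z up. At the -x end two tabs, also 6 mm thick (y 6.5 to 36 on each side), reach from x -60 to -72, slot 13 mm wide between them. Grip rib on top: x -25 to 19, 14 mm thick in y, top z 32. Free edge at x 60; plate from x 20 to 55 is flat, for pressing.
- tabs (a point): Point on the cover between the tips of its tabs, half way up their thickness: cover x -72, y 0, z 3 mm.
- catch (a joint): Sprung catch in the head's face: 0 = out (closed), to 0.010 m = pushed back. Nose 26 mm wide at y 0, out to logger x 54.5, z 43.5 to 61; its upper face slopes 30 degrees from vertical, so the free edge coming down drives it back. Spring 1.4 N plus 0.35 N per mm. The edge first touches it with the cover about 9 degrees from flat; 5 to 15 N down on the plate near cover x 38 snaps it in.
- timer: Bench timer, 39 x 66 x 58 mm, origin under its middle; leave alone.
- driver: Red screwdriver, 162 x 25 x 24 mm, lying; origin under its middle; leave alone.
- specimen: Black specimen puck, 31 mm across, 19 mm high, origin under its middle; leave alone.
There are look-alikes about, which are no part of the job. Of the things that look like the cover, the larger one is meant.

How it is judged:
On the way:
1. the tabs are in under the bar with the slot over the pin, while the cover is tilted by more than 15 degrees (x of tabs in the frame of logger between -0.078 and -0.0655 m and z of tabs in the frame of logger below 0.042 m and y of tabs in the frame of logger between -0.006 and 0.006 m and angle between cover's own z axis and vertical between 0.26 and 1.2 rad), for 0.1 s.
At the end, for the whole second after the job is handed in: The cover lies flat (within 2 degrees) and at its seat height (within 2.5 mm) in the bay, tabs under the bar on either side of the pin, the catch sprung back out over its free edge (within 2.5 mm of fully out), at rest and released (z of cover in the frame of logger between 0.0335 and 0.0385 m and x of tabs in the frame of logger between -0.0765 and -0.0685 m and y of tabs in the frame of logger between -0.0055 and 0.0055 m and angle between cover's own z axis and vertical below 0.035 rad and value of joint catch below 0.0025 m and linear speed of cover below 0.02 m/s); the robot touches nothing.
It fails at once if the timer, screwdriver or specimen is moved by more than 2 cm (distance of any of timer, driver, specimen from where it was at the start of the episode above 0.02 m).
It also fails if it takes over 51 s, if anything falls off the work surface, if the arm or the gripper's body presses on something with over 40 N, if the wrist force passes 120 N, or if a joint passes its speed limit or range.

## Working session

There is one attempt and no reset: what is moved stays moved. The work goes in short steps, Python scripts to look and compute and a shell command to move; the robot and the scene stay as the last step left them, time stands still between calls to the robot, and variables do not carry over. Pictures are saved under pics/ and viewed, at most 10 in all, crops included, and the job is handed in when it is done.

```bash
mkdir -p pics; ls; cat > h.py <<'E'
import numpy as np,cv2
from rig import bot
from scipy.spatial.transform import Rotation as Ro
def cam(n,save=None):
    c=bot.camera(n)
    if save: cv2.imwrite('pics/'+save+'.png',c['img'][:,:,::-1])
    return c
def K(c):
    f=210/np.tan(np.radians(c['vertical_fov'])/2); return f
def pts(c,uv):
    """world points from pixels w/ depth"""
    f=K(c); uv=np.atleast_2d(np.array(uv,float)); out=[]
    A=np.array([[f,0,c['cx']],[0,f,c['cy']],[0,0,1]])
    n=cv2.undistortPoints(uv[:,None],A,np.array([c['k1'],0,0,0.]))[:,0]
    d=np.array([c['depth'][int(round(v)),int(round(u))] for u,v in uv])
    P=np.c_[n*d[:,None],d]
    return (P-c['t'])@c['R']
def ray(c,uv,z):
    f=K(c); uv=np.atleast_2d(np.array(uv,float))
    A=np.array([[f,0,c['cx']],[0,f,c['cy']],[0,0,1]])
    n=cv2.undistortPoints(uv[:,None],A,np.array([c['k1'],0,0,0.]))[:,0]
    d=np.c_[n,np.ones(len(n))]@c['R']; o=-c['R'].T@c['t']
    return o+d*((z-o[2])/d[:,2])[:,None]
E
python3 - <<'E'
from h import *
s=bot.sense();print(s)
a=cam('top','top');b=cam('scene','scene')
for c in(a,b):print(-c['R'].T@c['t'],c['k1'],c['vertical_fov'])
E
```

```text
pics
{'t': 0.0, 'joint_pos': array([ 1.23600846e+00,  8.74404419e-02,  1.75116475e-01,  1.65984754e+00,
       -1.82573550e-05,  1.57079225e+00]), 'qd': array([ 0.00028752, -0.00025492,  0.00216857, -0.00127159, -0.00214727,
       -0.00043431]), 'tau': array([-1.73858789e-03, -5.20389998e+01,  4.64803505e+01,  1.63810834e-02,
        8.68305756e-05, -3.62655442e-06]), 'tcp_pos': array([0.1806648 , 0.51931409, 0.30318476]), 'tool_rot': array([-3.14021748e+00,  1.82517302e-05,  2.80680889e+00]), 'force': array([0.21632671, 0.18245252, 0.460853  ]), 'wrist_torque': array([-0.02004747,  0.00559932, -0.04391359]), 'gripper_force': 0.0, 'opening': 0.0850774586852358}
[0.347344   0.05086131 0.98217853] -0.07031218949064796 54.20988632678802
[ 0.25338246 -0.54609449  0.58870623] -0.036399090888942144 54.486877739159496
```

View pics/top.png

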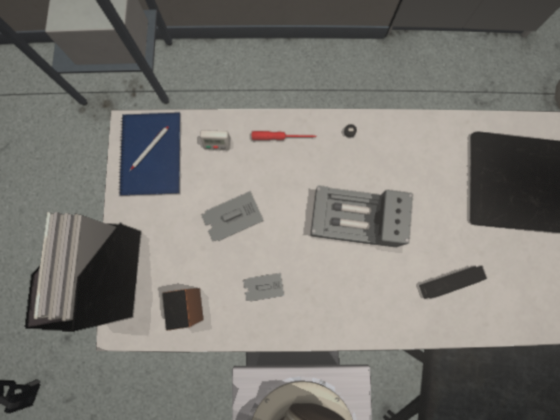

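View pics/scene.png

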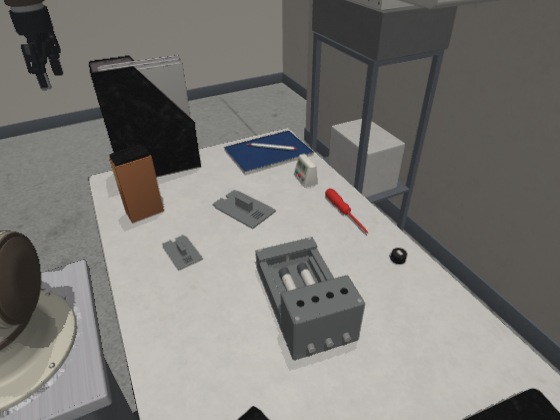

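Top view: large cover about (232,216), logger (362,215) with its head to the right; timer (214,140), driver (283,136), puck (350,130). I'll enlarge the cover and logger.

```bash
python3 - <<'E'
from h import *
c=cam('top')
im=c['img'][:,:,::-1]
a=cv2.resize(im[175:255,190:280],(0,0),fx=4.4,fy=4.4,interpolation=cv2.INTER_CUBIC)
b=cv2.resize(im[175:255,300:420],(0,0),fx=4.4,fy=4.4,interpolation=cv2.INTER_CUBIC)
for v,o in((a,190),(b,300)):
  for k in range(0,v.shape[1]//44+1):cv2.putText(v,str(o+10*k),(k*44,10),0,.35,(0,0,255));cv2.line(v,(k*44,12),(k*44,18),(0,0,255))
  for k in range(8):cv2.putText(v,str(175+10*k),(0,k*44+4),0,.35,(255,0,0))
W=max(a.shape[1],b.shape[1]);a=np.pad(a,((0,0),(0,W-a.shape[1]),(0,0)))
# fit 800x600 -> two pics side by side would be too wide; stack smaller
s=np.vstack([a,b]);s=cv2.resize(s,(0,0),fx=.85,fy=.85);cv2.imwrite('pics/crop.png',s);print(s.shape)
# mask-based fit: gray cover points from depth
D=c['depth'];print((D==0).mean())
v,u=np.mgrid[175:255,190:425]
P=pts(c,np.c_[u.ravel(),v.ravel()]);rgb=c['img'][v.ravel(),u.ravel()].astype(int)
g=(rgb.max(1)<140)
m=g&(u.ravel()<275)
q=P[m];q=q[q[:,2]>-.01];print(len(q),np.percentile(q[:,2],[5,25,50,75,95]))
r=cv2.minAreaRect((q[:,:2]*1000).astype(np.float32));print(r,cv2.boxPoints(r))
m=(u.ravel()>300)&(P[:,2]>.025)
q=P[m];print(len(q),np.percentile(q[:,2],[5,25,50,75,95]))
r=cv2.minAreaRect((q[:,:2]*1000).astype(np.float32));print(r,cv2.boxPoints(r))
m=(u.ravel()>300)&(P[:,2]>.09)
q=P[m];r=cv2.minAreaRect((q[:,:2]*1000).astype(np.float32));print('head',r,cv2.boxPoints(r),np.median(q[:,2]))
m=(u.ravel()<275)&(P[:,2]>.025)
q=P[m];r=cv2.minAreaRect((q[:,:2]*1000).astype(np.float32));print('rib',r,cv2.boxPoints(r),np.median(q[:,2]))
E
```

```text
(598, 449, 3)
0.0040178571428571425
1700 [0.00460702 0.00654284 0.00783492 0.00916455 0.03228086]
((433.3289489746094, 133.83370971679688), (225.54637145996094, 130.68145751953125), 24.676321029663086) [[303.57492  146.12573 ]
 [358.13333   27.377983]
 [563.083    121.54169 ]
 [508.52457  240.28943 ]]
4204 [0.03340286 0.04028556 0.05266214 0.0987885  0.10173416]
((444.0782775878906, -99.20333862304688), (273.75579833984375, 229.27163696289062), 82.86023712158203) [[ 313.3188   -220.77179 ]
 [ 540.8126   -249.26797 ]
 [ 574.83777    22.365112]
 [ 347.34393    50.861298]]
head ((412.3572998046875, -121.58560180664062), (120.46461486816406, 348.348876953125), 39.73289108276367) [[ 254.70276   -26.140812]
 [ 477.3706   -294.0325  ]
 [ 570.01184  -217.0304  ]
 [ 347.344      50.861298]] 0.09966206473552028
rib ((422.9681396484375, 118.09188079833984), (197.52346801757812, 44.048946380615234), 29.0657958984375) [[325.94443   89.362854]
 [347.34402   50.861317]
 [519.9918   146.8209  ]
 [498.59225  185.32245 ]] 0.03361737887598858
```

View pics/crop.png

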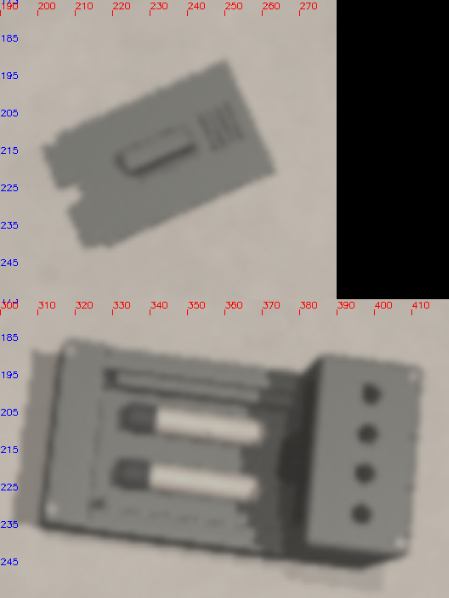

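```bash
cat > fit.py <<'E'
from h import *
c=cam('top')
v,u=np.mgrid[120:290,185:430];u=u.ravel();v=v.ravel()
ok=c['depth'][v,u]>0;u=u[ok];v=v[ok]
P=pts(c,np.c_[u,v]);dark=c['img'][v,u].max(1)<150
def box(m,z,n):
    # undistorted at nominal height z, filter to main component
    M=np.zeros((420,560),np.uint8);M[v[m],u[m]]=1
    nn,L,st,ce=cv2.connectedComponentsWithStats(M);k=1+np.argmax(st[1:,4])
    vv,uu=np.nonzero(L==k);q=ray(c,np.c_[uu,vv],z)[:,:2]*1000
    r=cv2.minAreaRect(q.astype(np.float32))
    ev=np.linalg.eigh(np.cov(q.T))[1][:,1];ev=ev*np.sign(-ev[1])
    print(n,len(q),'cen',q.mean(0).round(1),'rect',np.round(r[0],1),np.round(r[1],1),round(r[2],1),'dir',np.degrees(np.arctan2(ev[1],ev[0])).round(2))
    return q.mean(0)
C=(u<268)&(v>185)&(v<245);Lg=(u>300)&(v>180)&(v<250)
box(C&dark,.006,'cover');box(C&(P[:,2]>.022),.032,'rib')
hd=box(Lg&(P[:,2]>.085),.098,'head');b=box(Lg&(P[:,2]>.0465)&(P[:,2]<.06)&(u<332),.051,'bar')
box(Lg&(P[:,2]>.037),.045,'all>37')
d=hd-b;print('head-bar',np.hypot(*d),np.degrees(np.arctan2(d[1],d[0])))
for n,m in(('cover',C&dark&(P[:,2]<.02)),('rib',C&(P[:,2]>.028)),('bar',Lg&(P[:,2]>.0465)&(P[:,2]<.06)&(u<332)),('head',Lg&(P[:,2]>.085))):
    print(n,np.median(P[m],0),P[m].mean(0))
E
python3 fit.py
```

```text
cover 1752 cen [500.3 162.9] rect [499.9 164. ] [ 80.5 131.2] 24.3 dir -65.66
rib 124 cen [502.  161.7] rect [501.8 161.8] [15.5 43.8] 24.2 dir -65.74
head 1558 cen [ 484.  -207.7] rect [ 485.1 -208. ] [ 67.3 118.1] 82.3 dir -6.87
bar 587 cen [507.8 -43.4] rect [508.4 -43.5] [ 27.2 116.4] 82.4 dir -7.71
all>37 3312 cen [ 495.3 -160.5] rect [ 500.8 -144.4] [230.2 130.6] 82.7 dir -94.95
head-bar 165.98639157812076 -98.22611459678741
cover [0.49852133 0.1622915  0.00759469] [0.4995875  0.16256796 0.00753538]
rib [0.50204526 0.16193173 0.0331609 ] [0.50219446 0.16168806 0.03317867]
bar [ 0.50713195 -0.0434035   0.05255354] [ 0.50742819 -0.04331695  0.05254076]
head [ 0.48308311 -0.2071837   0.09952345] [ 0.48385117 -0.20738496  0.09909628]
```

```bash
cat > go.py <<'E'
import sys
from h import *
def rel(p,R):
    s=bot.sense();R0=Ro.from_euler('xyz',s['tool_rot']);p0=s['tcp_pos']
    d=np.asarray(p)-p0; rv=(R0.inv()*R).as_rotvec(degrees=True)/8
    print('t',round(s['t'],2),'tcp',p0.round(4),'rpy',np.degrees(s['tool_rot']).round(2),'F',s['force'].round(1),'op',round(s['opening'],4),'gf',round(s['gripper_force'],1))
    print('shift units in current axes',(R0.inv().apply(d)/.03).round(2),'| in target axes',(R.inv().apply(d)/.03).round(2),'| rot units',rv.round(2))
def down(yaw): return Ro.from_euler('xyz',[180,0,yaw],degrees=True)
# logger frame
LO=np.array([.4978,-.1163,0]);LY=-97.8
def cover_tool(x,z,th,y=0,cz=.030,cx=-.003,dy=0):
    """TCP pose when the cover's tabs point is at logger x,z with tilt th deg"""
    L=Ro.from_euler('z',LY,degrees=True); C=L*Ro.from_euler('y',-th,degrees=True)
    tip=LO+L.apply([x,y,z]); 
    tcp=tip+C.apply([.072+cx,0,-.003+cz+.054])
    R=C*Ro.from_matrix(np.diag([-1,1,-1.]))
    return tcp,R
E
python3 - <<'E'
from go import *
c=cam('top');v,u=np.mgrid[190:345,20:215];v=v.ravel();u=u.ravel();P=pts(c,np.c_[u,v]);ok=c['depth'][v,u]>0;P=P[ok]
for a,b in((0,145),(145,215)):
    q=P[(u[ok]>=a)&(u[ok]<b)&(P[:,2]>.03)];print(q.min(0),q.max(0),np.percentile(q[:,2],99))
rel([.502,.1617,.2],down(114.3))
rel(*cover_tool(-.05,.045,35)); print(cover_tool(-.05,.045,35)[0])
E
```

```text
[0.26229373 0.38069202 0.03002679] [0.46992295 0.47944482 0.29462998] 0.2915518924181356
[0.2512086  0.22692048 0.03003663] [0.332205   0.28261408 0.16344607] 0.16203966732652708
t 0.25 tcp [0.1807 0.5194 0.3036] rpy [-179.97    0.    160.82] F [-0.1  0.3 -0.2] op 0.0854 gf 0.0
shift units in current axes [-14.03  -7.74   3.46] | in target axes [-15.27   4.85   3.45] | rot units [-0.    0.    5.81]
t 0.25 tcp [0.1807 0.5194 0.3036] rpy [-179.97    0.    160.82] F [-0.1  0.3 -0.2] op 0.0854 gf 0.0
shift units in current axes [-16.68 -15.23   5.1 ] | in target axes [-12.01  13.35  14.62] | rot units [ 2.99 -3.66  9.5 ]
[ 0.50322024 -0.07673131  0.15092809]
```

```bash
python3 -m jog '{"plan":[{"tz":-1,"rz":1,"claw":0.6},{"tz":-1,"rz":1,"claw":0.6},{"tz":-1,"rz":1,"claw":0.6},{"tz":-1,"rz":1,"claw":0.6},{"rz":0.9,"claw":0.6},{"rz":0.9,"claw":0.6},{"tx":-1,"ty":0.3,"claw":0.6},{"tx":-1,"ty":0.3,"claw":0.6},{"tx":-1,"ty":0.3,"claw":0.6},{"tx":-1,"ty":0.3,"claw":0.6},{"tx":-1,"ty":0.3,"claw":0.6},{"tx":-1,"ty":0.3,"claw":0.6}]}' 60
python3 -c "
from go import *
rel([.502,.1617,.2],down(114.3))"
```

```text
t 0.25 tcp [0.1807 0.5194 0.3036] rpy [-179.97    0.    160.82] F [-0.1  0.3 -0.2] op 0.0854 gf 0.0
shift units in current axes [-14.03  -7.74   3.46] | in target axes [-15.27   4.85   3.45] | rot units [-0.    0.    5.81]invalid input at $.plan[0]: expected keys tx, ty, tz, rx, ry, rz, claw
```

```bash
python3 -m jog '{"plan":[{"tx":0,"ty":0,"tz":-1,"rx":0,"ry":0,"rz":1,"claw":0.6},{"tx":0,"ty":0,"tz":-1,"rx":0,"ry":0,"rz":1,"claw":0.6},{"tx":0,"ty":0,"tz":-1,"rx":0,"ry":0,"rz":1,"claw":0.6},{"tx":0,"ty":0,"tz":-1,"rx":0,"ry":0,"rz":1,"claw":0.6},{"tx":0,"ty":0,"tz":0,"rx":0,"ry":0,"rz":0.9,"claw":0.6},{"tx":0,"ty":0,"tz":0,"rx":0,"ry":0,"rz":0.9,"claw":0.6},{"tx":-1,"ty":0.3,"tz":0,"rx":0,"ry":0,"rz":0,"claw":0.6},{"tx":-1,"ty":0.3,"tz":0,"rx":0,"ry":0,"rz":0,"claw":0.6},{"tx":-1,"ty":0.3,"tz":0,"rx":0,"ry":0,"rz":0,"claw":0.6},{"tx":-1,"ty":0.3,"tz":0,"rx":0,"ry":0,"rz":0,"claw":0.6},{"tx":-1,"ty":0.3,"tz":0,"rx":0,"ry":0,"rz":0,"claw":0.6},{"tx":-1,"ty":0.3,"tz":0,"rx":0,"ry":0,"rz":0,"claw":0.6}]}' 60
python3 -c "
from go import *
rel([.502,.1617,.2],down(114.3))"
```

```text
t: 1.45
tcp_pos: [0.3049, 0.3768, 0.4238]
tool_rot: [-3.142, 0.0, 1.997]
force: [-0.5, 0.1, 0.4]
opening: 0.0508
gripper_force: 0.0
t 1.45 tcp [0.3049 0.3768 0.4238] rpy [-180.      0.    114.43] F [-0.5  0.1  0.4] op 0.0508 gf 0.0
shift units in current axes [-9.25  3.02  7.46] | in target axes [-9.24  3.04  7.46] | rot units [-0.    0.    0.02]
```

```bash
python3 -m jog '{"plan":[{"tx":-1,"ty":0.33,"tz":0,"rx":0,"ry":0,"rz":0,"claw":0.6},{"tx":-1,"ty":0.33,"tz":0,"rx":0,"ry":0,"rz":0,"claw":0.6},{"tx":-1,"ty":0.33,"tz":0.5,"rx":0,"ry":0,"rz":0,"claw":0.6},{"tx":-1,"ty":0.33,"tz":1,"rx":0,"ry":0,"rz":0,"claw":0.6},{"tx":-1,"ty":0.33,"tz":1,"rx":0,"ry":0,"rz":0,"claw":0.6},{"tx":-1,"ty":0.33,"tz":1,"rx":0,"ry":0,"rz":0,"claw":0.6},{"tx":-1,"ty":0.33,"tz":1,"rx":0,"ry":0,"rz":0,"claw":0.6},{"tx":-1,"ty":0.33,"tz":1,"rx":0,"ry":0,"rz":0,"claw":0.6},{"tx":-1,"ty":0.33,"tz":1,"rx":0,"ry":0,"rz":0,"claw":0.6},{"tx":0,"ty":0,"tz":1,"rx":0,"ry":0,"rz":0,"claw":0.6},{"tx":0,"ty":0,"tz":0,"rx":0,"ry":0,"rz":0,"claw":0.6}]}' 60
python3 - <<'E'
from go import *
rel([.502,.1617,.086],down(114.3))
c=cam('wrist','w1');print(-c['R'].T@c['t'])
E
```

```text
t: 2.55
tcp_pos: [0.4958, 0.1676, 0.1947]
tool_rot: [-3.135, -0.001, 1.995]
force: [-0.1, -0.1, 0.4]
opening: 0.0511
gripper_force: 0.0
t 2.55 tcp [0.4958 0.1676 0.1947] rpy [-1.7961e+02 -4.0000e-02  1.1433e+02] F [-0.1 -0.1  0.4] op 0.0511 gf 0.0
shift units in current axes [-0.27  0.13  3.62] | in target axes [-0.26  0.11  3.62] | rot units [-0.05 -0.01  0.  ]
[0.46205825 0.2422165  0.26451637]
```

View pics/w1.png

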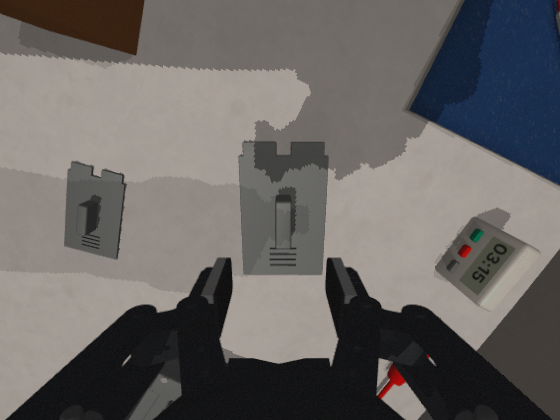

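```bash
python3 - <<'E'
from go import *
c=cam('wrist')
p=ray(c,[[238,155],[328,155],[325,275],[243,275]],.006)*1000;print(p.round(1));print('plate cen',p.mean(0),np.degrees(np.arctan2(*(p[2]+p[3]-p[0]-p[1])[1::-1])), np.linalg.norm(p[0]-p[1]),np.linalg.norm(p[1]-p[2]))
p=ray(c,[[276,197],[292,197],[291,248],[276,248]],.032)*1000;print('rib',p.mean(0),np.linalg.norm(p[0]-p[1]),np.linalg.norm(p[1]-p[2]))
rel([.502,.1617,.086],down(114.3))
E
```

```text
[[442.1 197.9   6. ]
 [515.4 231.    6. ]
 [568.7 121.5   6. ]
 [492.   86.8   6. ]]
plate cen [504.56882553 159.29006549   6.        ] -64.94885399007201 80.48045455813923 121.8425336657362
rib [502.08619859 164.24221848  32.        ] 13.461899199234427 47.14801969454135
t 2.65 tcp [0.4968 0.1689 0.1994] rpy [-1.7996e+02 -1.0000e-02  1.1442e+02] F [ 1.  -0.2  1.1] op 0.0512 gf 0.0
shift units in current axes [-0.29  0.06  3.78] | in target axes [-0.29  0.06  3.78] | rot units [-0.   -0.    0.01]
```

```bash
python3 -m jog '{"plan":[{"tx":-0.28,"ty":0.05,"tz":1,"rx":0,"ry":0,"rz":0,"claw":0.6},{"tx":0,"ty":0,"tz":1,"rx":0,"ry":0,"rz":0,"claw":0.6},{"tx":0,"ty":0,"tz":1,"rx":0,"ry":0,"rz":0,"claw":0.6},{"tx":0,"ty":0,"tz":0.6,"rx":0,"ry":0,"rz":0,"claw":0.6},{"tx":0,"ty":0,"tz":0.3,"rx":0,"ry":0,"rz":0,"claw":0.6},{"tx":0,"ty":0,"tz":0,"rx":0,"ry":0,"rz":0,"claw":0.1},{"tx":0,"ty":0,"tz":0,"rx":0,"ry":0,"rz":0,"claw":0},{"tx":0,"ty":0,"tz":0,"rx":0,"ry":0,"rz":0,"claw":0},{"tx":0,"ty":0,"tz":0,"rx":0,"ry":0,"rz":0,"claw":0},{"tx":0,"ty":0,"tz":0,"rx":0,"ry":0,"rz":0,"claw":0},{"tx":0,"ty":0,"tz":0,"rx":0,"ry":0,"rz":0,"claw":0}]}' 80
python3 - <<'E'
from go import *
rel([.5027,.1618,.083],down(114.3))
E
```

```text
t: 3.75
tcp_pos: [0.5028, 0.1623, 0.084]
tool_rot: [3.138, 0.0, 1.997]
force: [-1.0, 0.0, 6.7]
opening: 0.0127
gripper_force: 80.4
t 3.75 tcp [0.5028 0.1623 0.084 ] rpy [179.81   0.   114.43] F [-1.   0.   6.7] op 0.0127 gf 80.4
shift units in current axes [-0.01 -0.01  0.03] | in target axes [-0.01 -0.01  0.03] | rot units [0.02 0.   0.02]
```

```bash
python3 -m jog '{"plan":[{"tx":0,"ty":0,"tz":-1,"rx":0,"ry":0,"rz":0,"claw":0},{"tx":0,"ty":0,"tz":-1,"rx":0,"ry":0,"rz":0,"claw":0},{"tx":0,"ty":0,"tz":-1,"rx":0,"ry":0,"rz":0,"claw":0},{"tx":0,"ty":0,"tz":-1,"rx":0,"ry":0,"rz":0,"claw":0},{"tx":0,"ty":0,"tz":-0.5,"rx":0,"ry":0,"rz":0,"claw":0},{"tx":0,"ty":0,"tz":0,"rx":0,"ry":0,"rz":0,"claw":0}]}' 80
python3 - <<'E'
from go import *
s=bot.sense();Rt=Ro.from_euler('xyz',s['tool_rot'])
for zz in(.1,.07):
  p,R=cover_tool(-.045,zz,35);print(p)
  rel(p,R)
rel(s['tcp_pos'],down(82.2))
E
```

```text
t: 4.35
tcp_pos: [0.5027, 0.1621, 0.2193]
tool_rot: [3.138, 0.001, 1.997]
force: [0.2, -0.3, -1.0]
opening: 0.0121
gripper_force: 79.3
[ 0.50254166 -0.08168505  0.20592809]
t 4.35 tcp [0.5027 0.1621 0.2193] rpy [1.7977e+02 3.0000e-02 1.1442e+02] F [ 0.2 -0.3 -1. ] op 0.0121 gf 79.3
shift units in current axes [-7.4  -3.37  0.44] | in target axes [-6.34  1.1   4.98] | rot units [ 1.26 -4.26  3.89]
[ 0.50254166 -0.08168505  0.17592809]
t 4.35 tcp [0.5027 0.1621 0.2193] rpy [1.7977e+02 3.0000e-02 1.1442e+02] F [ 0.2 -0.3 -1. ] op 0.0121 gf 79.3
shift units in current axes [-7.4  -3.37  1.44] | in target axes [-5.77  1.1   5.8 ] | rot units [ 1.26 -4.26  3.89]
t 4.35 tcp [0.5027 0.1621 0.2193] rpy [1.7977e+02 3.0000e-02 1.1442e+02] F [ 0.2 -0.3 -1. ] op 0.0121 gf 79.3
shift units in current axes [0. 0. 0.] | in target axes [0. 0. 0.] | rot units [ 0.03 -0.    4.03]
```

```bash
python3 -m jog '{"plan":[{"tx":0,"ty":0,"tz":0,"rx":0.21,"ry":-0.71,"rz":0.65,"claw":0},{"tx":0,"ty":0,"tz":0,"rx":0.21,"ry":-0.71,"rz":0.65,"claw":0},{"tx":0,"ty":0,"tz":0,"rx":0.21,"ry":-0.71,"rz":0.65,"claw":0},{"tx":0,"ty":0,"tz":0,"rx":0.21,"ry":-0.71,"rz":0.65,"claw":0},{"tx":0,"ty":0,"tz":0,"rx":0.21,"ry":-0.71,"rz":0.65,"claw":0},{"tx":0,"ty":0,"tz":0,"rx":0.21,"ry":-0.71,"rz":0.65,"claw":0},{"tx":-1,"ty":0.18,"tz":0.8,"rx":0,"ry":0,"rz":0,"claw":0},{"tx":-1,"ty":0.18,"tz":0.8,"rx":0,"ry":0,"rz":0,"claw":0},{"tx":-1,"ty":0.18,"tz":0.8,"rx":0,"ry":0,"rz":0,"claw":0},{"tx":-1,"ty":0.18,"tz":0.8,"rx":0,"ry":0,"rz":0,"claw":0},{"tx":-1,"ty":0.18,"tz":0.8,"rx":0,"ry":0,"rz":0,"claw":0},{"tx":-1,"ty":0.18,"tz":0.8,"rx":0,"ry":0,"rz":0,"claw":0}]}' 80
python3 -m jog '{"plan":[{"tx":-0.3,"ty":0,"tz":0.15,"rx":0,"ry":0,"rz":0,"claw":0},{"tx":0,"ty":0,"tz":0,"rx":0,"ry":0,"rz":0,"claw":0}]}' 80
python3 - <<'E'
from go import *
rel(*cover_tool(-.045,.1,35))
c=cam('wrist','w2');cam('scene','s2')
E
```

```text
t: 5.55
tcp_pos: [0.5017, -0.072, 0.2005]
tool_rot: [-3.135, 0.613, 1.438]
force: [0.7, -0.7, -1.5]
opening: 0.0124
gripper_force: 79.3
t: 5.75
tcp_pos: [0.5002, -0.0816, 0.2028]
tool_rot: [-3.136, 0.612, 1.434]
force: [-0.3, 0.5, -0.7]
opening: 0.012
gripper_force: 79.3
t 5.75 tcp [ 0.5002 -0.0816  0.2028] rpy [-179.65   35.08   82.18] F [-0.3  0.5 -0.7] op 0.012 gf 79.3
shift units in current axes [-0.05  0.08 -0.09] | in target axes [-0.05  0.08 -0.09] | rot units [-0.04  0.01 -0.  ]
```

View pics/w2.png

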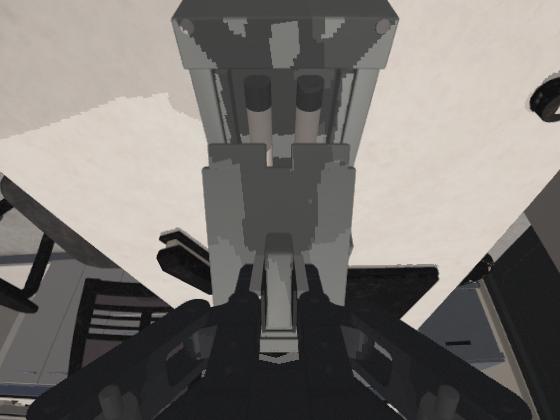

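```bash
python3 - <<'E'
from go import *
c=cam('wrist')
L=Ro.from_euler('z',LY,degrees=True)
def lg(p):return (L.inv().apply(p-LO)*1000).round(1)
print('bar top z51',lg(ray(c,[[174,19],[397,18]],.051)),'low z43.5',lg(ray(c,[[190,67],[384,67]],.0435)))
uv=[[212,147],[264,149],[296,149],[349,148],[208,172],[350,172],[222,150],[340,150],[240,160],[320,160]]
print('tabs',lg(pts(c,uv)))
print('bar face depth',lg(pts(c,[[230,45],[340,45],[285,64],[285,10],[230,10],[340,10]])))
# crop
im=c['img'][:,:,::-1];s=cv2.resize(im[0:200,160:410],(0,0),fx=3,fy=3,interpolation=cv2.INTER_CUBIC)
for k in range(25):cv2.putText(s,str(160+10*k),(k*30,8),0,.3,(0,0,255));cv2.line(s,(k*30,10),(k*30,16),(0,0,255),1)
for k in range(20):cv2.putText(s,str(10*k),(0,k*30+3),0,.3,(255,0,0))
cv2.imwrite('pics/w3.png',s)
E
```

```text
bar top z51 [[-87.5 -56.1  51. ]
 [-87.9  55.9  51. ]] low z43.5 [[-59.  -56.2  43.5]
 [-59.   59.   43.5]]
tabs [[-46.9 -36.9 101.2]
 [-45.9 -10.8 101.7]
 [-45.2   5.4 100.8]
 [-46.7  31.8 101.7]
 [-36.2 -40.  108.1]
 [-36.1  33.5 108. ]
 [-45.6 -32.  102. ]
 [-45.8  27.4 102.1]
 [-41.3 -23.1 104.7]
 [-41.7  17.5 105.1]]
bar face depth [[-74.  -29.7  49.8]
 [-74.5  29.3  51.2]
 [-63.5   0.1  49.9]
 [-86.1  -0.1  35.8]
 [-86.5 -29.5  36.8]
 [-85.4  29.9  33.4]]
```

View pics/w3.png

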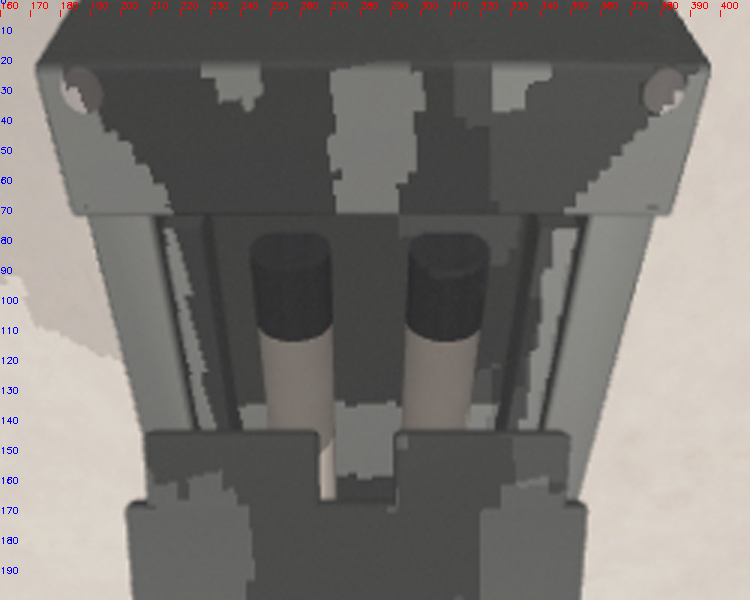

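```bash
python3 - <<'E'
from go import *
c=cam('wrist')
L=Ro.from_euler('z',LY,degrees=True)
def lg(p):return (L.inv().apply(p-LO)*1000).round(1)
print('bar top z51',lg(ray(c,[[172,21],[397,21],[185,71],[383,71]],.051)))
d=c['depth']
z=.1035
print('tab tips',lg(ray(c,[[208.5,144],[349.5,144],[266.3,152],[291.5,152]],z)),'shoulder',lg(ray(c,[[202.5,168],[355.5,168]],z+.008)))
print('tab depth',lg(pts(c,[[214,146],[260,146],[297,146],[344,146],[215,172],[340,172],[280,190]])))
rel(*cover_tool(-.045,.1,35))
E
```

```text
bar top z51 [[-86.9 -57.3  51. ]
 [-86.9  56.5  51. ]
 [-60.7 -57.2  51. ]
 [-60.8  56.5  51. ]]
tab tips [[-51.1 -37.5 103.5]
 [-51.1  31.2 103.5]
 [-45.9  -9.4 103.5]
 [-45.9   3.2 103.5]] shoulder [[-42.7 -40.9 111.5]
 [-42.8  34.6 111.5]]
tab depth [[-47.3 -35.9 100.5]
 [-47.6 -12.6 101. ]
 [-47.2   6.  100.5]
 [-47.8  29.5 101.1]
 [-37.8 -35.8 109.5]
 [-36.5  28.4 108.1]
 [-28.5  -2.5 113.6]]
t 5.95 tcp [ 0.5012 -0.0793  0.2034] rpy [-179.69   35.07   82.37] F [ 0.6  0.7 -1. ] op 0.0123 gf 79.3
shift units in current axes [-0.11  0.06 -0.03] | in target axes [-0.11  0.06 -0.03] | rot units [-0.03  0.01  0.02]
```

Wrist view: bar top edges at rows 21 and 71, tab tips at row 144, slot between columns 266 and 291. The tabs sit about 3 mm to −y of the bar centre, parallel to it. I'll correct that and lower.

```bash
python3 -m jog '{"plan":[{"tx":0.35,"ty":0.1,"tz":0.5,"rx":0,"ry":0,"rz":0,"claw":0},{"tx":0.35,"ty":0,"tz":0.5,"rx":0,"ry":0,"rz":0,"claw":0},{"tx":0.31,"ty":0,"tz":0.45,"rx":0,"ry":0,"rz":0,"claw":0},{"tx":0,"ty":0,"tz":0,"rx":0,"ry":0,"rz":0,"claw":0},{"tx":0,"ty":0,"tz":0,"rx":0,"ry":0,"rz":0,"claw":0}]}' 80
cat > look.py <<'E'
from go import *
import sys
c=cam('wrist')
im=c['img'][:,:,::-1];s=cv2.resize(im[0:200,160:410],(0,0),fx=3,fy=3,interpolation=cv2.INTER_CUBIC)
for k in range(25):cv2.putText(s,str(160+10*k),(k*30,8),0,.3,(0,0,255));cv2.line(s,(k*30,10),(k*30,16),(0,0,255),1)
for k in range(20):cv2.putText(s,str(10*k),(0,k*30+3),0,.3,(255,0,0))
cv2.imwrite('pics/%s.png'%sys.argv[1],s);np.save('c.npy',c,allow_pickle=True)
rel(*cover_tool(-.0705,.0285,35))
E
python3 look.py w4
```

```text
t: 6.45
tcp_pos: [0.504, -0.0802, 0.151]
tool_rot: [-3.136, 0.613, 1.438]
force: [1.1, -0.5, -1.0]
opening: 0.0122
gripper_force: 79.3
t 6.5 tcp [ 0.5042 -0.0803  0.1516] rpy [-179.78   35.09   82.31] F [ 0.4  0.4 -1. ] op 0.0123 gf 79.3
shift units in current axes [ 0.98 -0.05  0.01] | in target axes [ 0.98 -0.05  0.01] | rot units [-0.02  0.01  0.01]
```

View pics/w4.png

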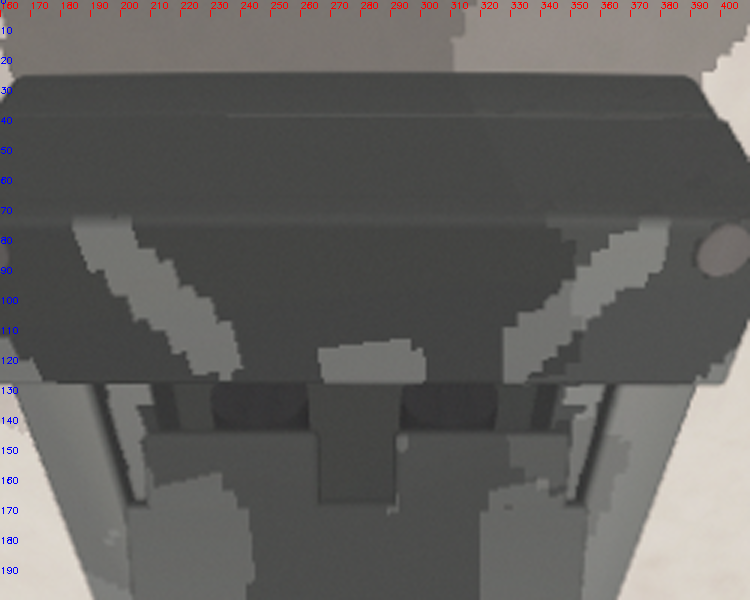

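```bash
python3 - <<'E'
from go import *
c=np.load('c.npy',allow_pickle=True).item()
L=Ro.from_euler('z',LY,degrees=True)
def lg(p):return (L.inv().apply(p-LO)*1000).round(1)
print('wall z42',lg(ray(c,[[190,128],[364.5,128],[202,167],[354,167]],.042)))
print('near edge',lg(ray(c,[[172,127.5],[401,127.5]],.051)))
print('tab tips',lg(ray(c,[[208.5,144.5],[349.5,144.5],[266.3,150],[292,150]],.047)))
print('depth',lg(pts(c,[[214,147],[260,147],[298,147],[344,147],[220,190],[340,190],[280,190]])))
E
```

```text
wall z42 [[-53.2 -44.7  42. ]
 [-53.3  42.6  42. ]
 [-26.  -44.4  42. ]
 [-26.1  42.9  42. ]]
near edge [[-60.4 -49.7  51. ]
 [-60.5  56.3  51. ]]
tab tips [[-46.8 -35.9  47. ]
 [-46.9  35.6  47. ]
 [-43.1  -6.7  47. ]
 [-43.1   6.6  47. ]]
depth [[-46.8 -32.8  49. ]
 [-46.9  -9.7  49.1]
 [-46.8   9.4  49. ]
 [-46.5  32.6  48.5]
 [-28.9 -31.1  62. ]
 [-28.6  32.   61.6]
 [-29.2   0.4  62.2]]
```

```bash
python3 -m jog '{"plan":[{"tx":0.25,"ty":-0.02,"tz":0,"rx":0,"ry":0,"rz":0,"claw":0},{"tx":0.25,"ty":0,"tz":0,"rx":0,"ry":0,"rz":0,"claw":0},{"tx":0.25,"ty":0,"tz":0,"rx":0,"ry":0,"rz":0,"claw":0},{"tx":0.25,"ty":0,"tz":0,"rx":0,"ry":0,"rz":0,"claw":0},{"tx":0,"ty":0,"tz":0,"rx":0,"ry":0,"rz":0,"claw":0},{"tx":0,"ty":0,"tz":0,"rx":0,"ry":0,"rz":0,"claw":0},{"tx":0,"ty":0,"tz":0,"rx":0,"ry":0,"rz":0,"claw":0}]}' 80
python3 look.py w5
python3 - <<'E'
from go import *
c=np.load('c.npy',allow_pickle=True).item()
L=Ro.from_euler('z',LY,degrees=True)
def lg(p):return (L.inv().apply(p-LO)*1000).round(1)
print('depth',lg(pts(c,[[220,175],[340,175],[220,195],[340,195],[240,205],[325,205]])))
s=bot.sense();R=Ro.from_euler('xyz',s['tool_rot']);tip=s['tcp_pos']+R.apply([.069,0,.081]);print('tip by kin',lg(tip))
E
```

```text
t: 7.2
tcp_pos: [0.5065, -0.0566, 0.1337]
tool_rot: [-3.137, 0.612, 1.436]
force: [-0.4, -0.7, -1.2]
opening: 0.0122
gripper_force: 79.3
t 7.25 tcp [ 0.5066 -0.0567  0.1338] rpy [-179.76   35.08   82.25] F [ 1.  -0.  -1.1] op 0.0124 gf 79.3
shift units in current axes [-0.01 -0.02 -0.02] | in target axes [-0.01 -0.02 -0.02] | rot units [-0.03  0.01  0.01]
depth [[-69.6 -28.1  50.2]
 [-69.8  27.7  50.4]
 [-50.5 -31.8  46.3]
 [-50.   31.6  45.9]
 [-45.3 -21.6  48.9]
 [-45.   24.   48.7]]
tip by kin [-70.2   0.2  27.9]
```

View pics/w5.png

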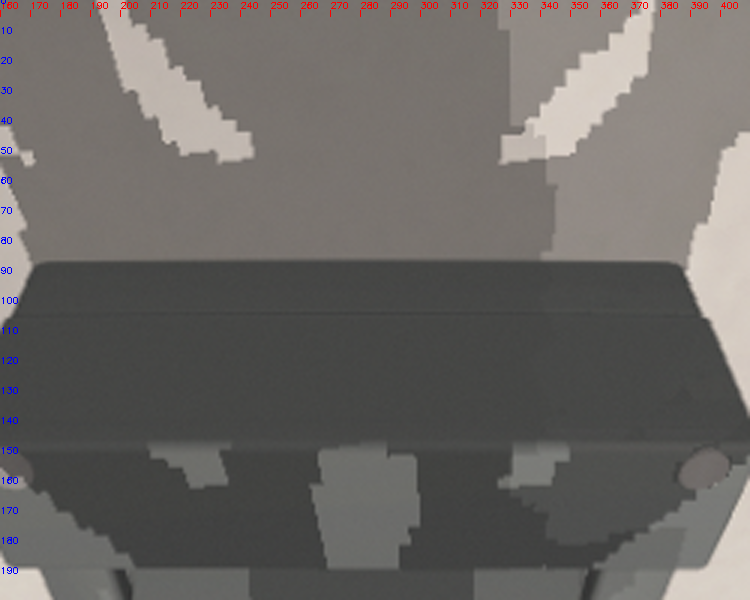

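```bash
python3 - <<'E'
from go import *
th=np.array([35.08,31,27,23,19,14.5,10.5]);zt=np.interp(th,[10.5,22,35.08],[36.6,33.2,27.9])
xt=np.interp(th,[10.5,35.08],[-72.0,-70.2])
P=[cover_tool(x/1000,z/1000,t) for x,z,t in zip(xt,zt,th)]
for (p,R),(q,S) in zip(P,P[1:]):
  print((R.inv().apply(q-p)/.03).round(3),((R.inv()*S).as_rotvec(degrees=True)/8).round(3))
E
```

```text
[-0.21  0.    0.12] [-0.    0.51 -0.  ]
[-0.202 -0.     0.116] [ 0.   0.5 -0. ]
[-0.199  0.     0.114] [-0.   0.5 -0. ]
[-0.191 -0.     0.124] [0.  0.5 0. ]
[-0.209 -0.     0.143] [-0.     0.563  0.   ]
[-0.183  0.     0.126] [ 0.   0.5 -0. ]
```

```bash
python3 -m jog '{"plan":[{"tx":-0.21,"ty":0,"tz":0.12,"rx":0,"ry":0.51,"rz":0,"claw":0},{"tx":-0.2,"ty":0,"tz":0.12,"rx":0,"ry":0.5,"rz":0,"claw":0},{"tx":-0.2,"ty":0,"tz":0.11,"rx":0,"ry":0.5,"rz":0,"claw":0},{"tx":0,"ty":0,"tz":0,"rx":0,"ry":0,"rz":0,"claw":0}]}' 80
python3 -m jog '{"plan":[{"tx":-0.19,"ty":0,"tz":0.12,"rx":0,"ry":0.5,"rz":0,"claw":0},{"tx":-0.21,"ty":0,"tz":0.14,"rx":0,"ry":0.56,"rz":0,"claw":0},{"tx":-0.18,"ty":0,"tz":0.13,"rx":0,"ry":0.5,"rz":0,"claw":0},{"tx":0,"ty":0,"tz":0,"rx":0,"ry":0,"rz":0,"claw":0},{"tx":0,"ty":0,"tz":0,"rx":0,"ry":0,"rz":0,"claw":0}]}' 80
python3 - <<'E'
from go import *
rel(*cover_tool(-.072,.0366,10.5))
E
```

```text
t: 7.65
tcp_pos: [0.5036, -0.0788, 0.1351]
tool_rot: [-3.14, 0.4, 1.432]
force: [0.1, -0.2, -2.4]
opening: 0.0122
gripper_force: 79.3
t: 8.15
tcp_pos: [0.5006, -0.0976, 0.1286]
tool_rot: [-3.137, 0.186, 1.433]
force: [-0.3, -0.1, -1.4]
opening: 0.0123
gripper_force: 79.3
t 8.15 tcp [ 0.5006 -0.0976  0.1286] rpy [-179.75   10.68   82.11] F [-0.3 -0.1 -1.4] op 0.0123 gf 79.3
shift units in current axes [-0.   -0.01 -0.01] | in target axes [-0.   -0.01 -0.01] | rot units [-0.03  0.02 -0.01]
```

```bash
python3 -m jog '{"plan":[{"tx":0,"ty":0,"tz":0,"rx":0,"ry":0,"rz":0,"claw":0.35},{"tx":0,"ty":0,"tz":0,"rx":0,"ry":0,"rz":0,"claw":0.35},{"tx":0,"ty":0,"tz":0,"rx":0,"ry":0,"rz":0,"claw":0.35},{"tx":0,"ty":0,"tz":-0.5,"rx":0,"ry":0,"rz":0,"claw":0.35},{"tx":0,"ty":0,"tz":-1,"rx":0,"ry":0,"rz":0,"claw":0.35},{"tx":0,"ty":0,"tz":-0.5,"rx":0,"ry":0.7,"rz":0,"claw":0},{"tx":0,"ty":0,"tz":0,"rx":0,"ry":0.62,"rz":0,"claw":0},{"tx":0,"ty":0,"tz":0,"rx":0,"ry":0,"rz":0,"claw":0},{"tx":0,"ty":0,"tz":0,"rx":0,"ry":0,"rz":0,"claw":0}]}' 80
python3 - <<'E'
from go import *
L=Ro.from_euler('z',LY,degrees=True)
c=cam('wrist','w6');cam('scene','s6')
P=LO+L.apply([.038,-.0005,.13]);rel(P,down(82.2))
v,u=np.mgrid[100:300:10,160:400:10];v=v.ravel();u=u.ravel();q=L.inv().apply(pts(c,np.c_[u,v])-LO)*1000
m=(c['depth'][v,u]>0)&(abs(q[:,1])<36)&(abs(q[:,1])>12)&(q[:,0]>-50)&(q[:,0]<45)&(q[:,2]>36)&(q[:,2]<75);q=q[m]
co=np.linalg.lstsq(np.c_[q[:,:2],np.ones(len(q))],q[:,2],rcond=None);print(len(q),co[0],co[1])
E
```

```text
t: 9.05
tcp_pos: [0.5025, -0.0869, 0.1881]
tool_rot: [-3.138, 0.002, 1.433]
force: [-0.3, -0.5, 0.5]
opening: -0.0002
gripper_force: 0.0
t 9.15 tcp [ 0.5024 -0.0864  0.1875] rpy [-1.7975e+02  8.0000e-02  8.2140e+01] F [-0.1 -0.   0.2] op 0.0002 gf 0.0
shift units in current axes [-2.27 -0.02  1.92] | in target axes [-2.28 -0.03  1.92] | rot units [-0.03  0.01 -0.01]
52 [ 1.28467333e-01 -5.34249628e-04  4.75507006e+01] [19.02551959]
```

View pics/s6.png

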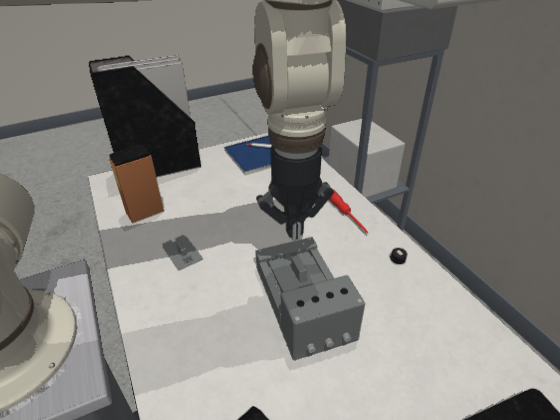

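Scene view: the cover sits under the bar at about 7°, resting on the catch. Now I'll move over x = 38 and press.

```bash
python3 -m jog '{"plan":[{"tx":-1,"ty":0,"tz":0,"rx":0,"ry":0,"rz":0,"claw":0},{"tx":-0.8,"ty":-0.02,"tz":0,"rx":0,"ry":0,"rz":0,"claw":0},{"tx":-0.47,"ty":0,"tz":0.3,"rx":0,"ry":0,"rz":0,"claw":0},{"tx":0,"ty":0,"tz":0.8,"rx":0,"ry":0,"rz":0,"claw":0},{"tx":0,"ty":0,"tz":0.6,"rx":0,"ry":0,"rz":0,"claw":0},{"tx":0,"ty":0,"tz":0.2,"rx":0,"ry":0,"rz":0,"claw":0},{"tx":0,"ty":0,"tz":0.1,"rx":0,"ry":0,"rz":0,"claw":0},{"tx":0,"ty":0,"tz":0.1,"rx":0,"ry":0,"rz":0,"claw":0},{"tx":0,"ty":0,"tz":0.1,"rx":0,"ry":0,"rz":0,"claw":0}]}' 80
python3 - <<'E'
from go import *
L=Ro.from_euler('z',LY,degrees=True)
rel(LO+L.apply([.038,-.0005,.115]),down(82.2))
E
```

```text
t: 10.05
tcp_pos: [0.4928, -0.154, 0.1226]
tool_rot: [-3.139, 0.0, 1.433]
force: [-1.1, -2.2, 5.3]
opening: -0.0002
gripper_force: 2.6
t 10.05 tcp [ 0.4928 -0.154   0.1226] rpy [-1.7988e+02  2.0000e-02  8.2130e+01] F [-1.1 -2.2  5.3] op -0.0002 gf 2.6
shift units in current axes [ 0.   -0.02  0.25] | in target axes [ 0.   -0.02  0.25] | rot units [-0.02  0.   -0.01]
```

Contact at 5 N; keep pressing in small steps.

```bash
python3 -m jog '{"plan":[{"tx":0,"ty":0,"tz":0.08,"rx":0,"ry":0,"rz":0,"claw":0},{"tx":0,"ty":0,"tz":0.08,"rx":0,"ry":0,"rz":0,"claw":0},{"tx":0,"ty":0,"tz":0.06,"rx":0,"ry":0,"rz":0,"claw":0},{"tx":0,"ty":0,"tz":0,"rx":0,"ry":0,"rz":0,"claw":0}]}'
python3 -m jog '{"plan":[{"tx":0,"ty":0,"tz":0.04,"rx":0,"ry":0,"rz":0,"claw":0},{"tx":0,"ty":0,"tz":0.04,"rx":0,"ry":0,"rz":0,"claw":0},{"tx":0,"ty":0,"tz":0,"rx":0,"ry":0,"rz":0,"claw":0}]}'
```

```text
t: 10.45
tcp_pos: [0.4923, -0.1538, 0.1148]
tool_rot: [-3.138, -0.001, 1.433]
force: [0.3, -0.3, -0.2]
opening: 0.0002
gripper_force: 0.0
t: 10.75
tcp_pos: [0.4924, -0.1538, 0.1146]
tool_rot: [-3.139, -0.001, 1.433]
force: [-7.0, 2.0, 17.6]
opening: 0.0001
gripper_force: 8.7
```

```bash
python3 -m jog '{"plan":[{"tx":0,"ty":0,"tz":-0.5,"rx":0,"ry":0,"rz":0,"claw":0},{"tx":0,"ty":0,"tz":-1,"rx":0,"ry":0,"rz":0,"claw":0},{"tx":0,"ty":0,"tz":-1,"rx":0,"ry":0,"rz":0,"claw":0},{"tx":1,"ty":0,"tz":-1,"rx":0,"ry":0,"rz":0,"claw":0},{"tx":1,"ty":0,"tz":-0.5,"rx":0,"ry":0,"rz":0,"claw":0},{"tx":0.5,"ty":0,"tz":0,"rx":0,"ry":0,"rz":0,"claw":0},{"tx":0,"ty":0,"tz":0,"rx":0,"ry":0,"rz":0,"claw":0},{"tx":0,"ty":0,"tz":0,"rx":0,"ry":0,"rz":0,"claw":0}]}'
python3 - <<'E'
from go import *
L=Ro.from_euler('z',LY,degrees=True)
c=cam('wrist','w7')
v,u=np.mgrid[0:420:6,100:460:6];v=v.ravel();u=u.ravel();q=L.inv().apply(pts(c,np.c_[u,v])-LO)*1000
m=(c['depth'][v,u]>0)&(abs(q[:,1])<36)&(abs(q[:,1])>12)&(q[:,0]>-50)&(q[:,0]<50)&(q[:,2]>30)&(q[:,2]<75);q=q[m]
q=q[abs(q[:,2]-np.median(q[:,2]))<6]
co=np.linalg.lstsq(np.c_[q[:,:2],np.ones(len(q))],q[:,2],rcond=None);print(len(q),co[0],np.degrees(np.arctan(np.hypot(*co[0][:2]))))
E
```

```text
t: 11.55
tcp_pos: [0.5028, -0.0798, 0.2317]
tool_rot: [-3.137, -0.0, 1.434]
force: [0.1, -0.4, 0.4]
opening: -0.0
gripper_force: 0.0
98 [-2.99982663e-03  1.90473224e-03  4.15321236e+01] 0.2035964907172022
```

View pics/w7.png

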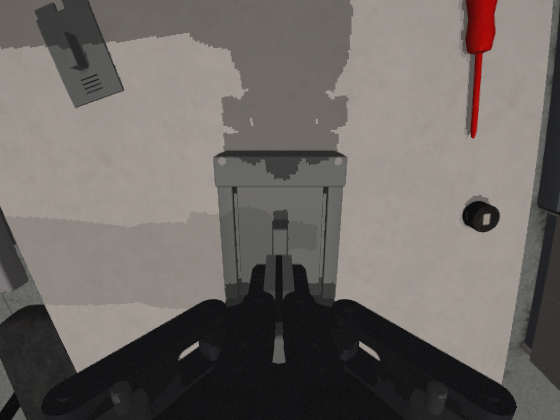

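Wrist view: the cover fills the bay under the bar (edge at row 185). The depth fit gives a tilt of 0.2° and plate top at 41.5 mm, so it is seated (42 expected). The robot is clear of everything.

```bash
python3 -c "
from rig import bot
print(bot.hand_in())"
```

```text
the job is handed in; nothing more can be done
None
```

The cover is back on the logger and the job is handed in: tabs hooked under the bar, cover lying flat within 0.2° at seat height, and the arm clear. I inferred the catch snapping shut from the pressing force (it dropped to zero, then rose to 17.6 N on the seat) rather than seeing it; no verdict was returned.

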